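Fill a stock tub with nuts and snap its lid shut

TASK

Pick up the small open-ended sorting tray, tip its five hexagon nuts into the white tub, and set the empty tray flat on the bench again. Then put the lid squarely on the tub and press it down until it clicks on all sides, keep pressing after the force drops until the lid sits flush on the rim, and finish there: the program ends while you are still holding the lid firmly down on the tub, without letting go. Leave the tub standing and everything else on the bench where it is.

Things in the scene. Friction and masses are not known exactly. Their poses are not given: they have to be found in the camera images.
- tray_center (a point): centre of the black open-ended sorting tray, half-way up: 150 mm long (x), 60 wide (y), 24 high, walls and floor 3 mm, about 140 g, loose. Its -x end, 75 mm from the centre, is open (no wall or lip): the pouring end, which starts roughly towards the robot. It balances when gripped across its side walls at the centre. Tilted nose-down, the nuts start to slide at 15 to 27 degrees.
- nut1_center (a point): centre of steel hexagon nut 1 of 5: 19 mm across flats, 22 mm across corners, 10 mm high, about 17 g, loose, lying flat in the tray at the start, between the middle and the closed end
- nut2_center (a point): centre of steel hexagon nut 2 of 5: 19 mm across flats, 22 mm across corners, 10 mm high, about 17 g, loose, lying flat in the tray at the start, between the middle and the closed end
- nut3_center (a point): centre of steel hexagon nut 3 of 5: 19 mm across flats, 22 mm across corners, 10 mm high, about 17 g, loose, lying flat in the tray at the start, between the middle and the closed end
- nut4_center (a point): centre of steel hexagon nut 4 of 5: 19 mm across flats, 22 mm across corners, 10 mm high, about 17 g, loose, lying flat in the tray at the start, between the middle and the closed end
- nut5_center (a point): centre of steel hexagon nut 5 of 5: 19 mm across flats, 22 mm across corners, 10 mm high, about 17 g, loose, lying flat in the tray at the start, between the middle and the closed end
- tub: white open plastic tub standing loose on the bench; origin at the centre of its underside, z up. Outside 90 mm (x) x 120 mm (y) x 70 mm high, walls and floor 3 mm, so the mouth is 84 x 114 mm; 160 g. A snap bead runs round the outside just below the rim and stands out 3 mm (96 x 126 mm over the bead, 4 mm below the rim). It is the same after a half turn.
- tub_rim (a point): centre of the tub's mouth, level with its rim (70 mm up); axes as the tub's. As the lid goes on, its tabs meet the bead when lid_under is about 7 mm above this point; pushing on takes some 10 to 18 N, drops as the tabs snap over the bead about 4 mm above, and the lid is home with lid_under level with this point. Pressing it there with 10 N or more is firm.
- lid_grip (a point): centre of the lid's grip rib, half-way up it. The rib stands on the middle of the lid: 14 mm thick (x), 70 long (y), 28 high, so the lid's top face is 14 mm below this point. White plastic lid 106 mm (x) x 136 mm (y), about 105 g, loose, right side up on the bench at the start. It fits the tub with its x along the tub's x, either way round.
- lid_under (a point): centre of the underside of the lid's plate, 18 mm below lid_grip: the face that comes to rest on the tub's rim; 20 mm above the bench at the start. A skirt hangs 20 mm below it, with four springy snap tabs 11 mm deep, one in the middle of each side. The skirt has 1.5 mm of play round the tub's bead and flares at its foot: set on within about 4 mm and 2 degrees, it leads itself on.
- can_a: grey spray can, 57 mm across, 177 mm high, standing; to be left alone; origin at the centre of its underside
- can_b: white spray can, 65 mm across, 192 mm high, standing; to be left alone; origin at the centre of its underside
- cartridge: sealant cartridge standing nozzle up, 49 mm across, 245 mm high; to be left alone; origin at the centre of its underside
- tape_roll: cardboard roll lying flat, 90 mm across, 48 mm high; to be left alone; origin at the centre of its underside
- carton: small closed cardboard box, 70 x 110 mm, 55 mm high; to be left alone; origin at the centre of its underside
- bottle: grey bottle, 70 mm across, 190 mm high, standing; to be left alone; origin at the centre of its underside

How it is judged:
By the outcome, as a careful person would: the job done as asked, in the order asked, and still so for the second after the job is handed in, while the arm keeps its last pose, push and grip.
It also fails if it takes over 72 s, if anything falls off the work surface, if the arm or the gripper's body presses on something with over 40 N, if the wrist force passes 120 N, or if a joint passes its speed limit or range.

ROBOT

A 7-joint arm with a two-finger parallel gripper is mounted at the origin on the work surface. World frame = base frame: x ahead of the robot, y to its left, z up, the work surface at z = 0. Lengths are in mm, angles in rad, forces in N, time in s.
With the tool pointing down it reaches from about 425 to 950 mm from the base axis. Payload 16.7 kg.
Tool frame: the origin (TCP) lies midway between the tips of the shut fingers; the grasp point (between the pads) lies 19 mm behind it; z points along the fingers, y is the line along which they close (so a half turn about z gives the same grasp; the last joint's range is limited). The gripper opens to 94 mm and grips with 3 to 60 N. Pads are 16 mm wide; open, the fingers measure 119 mm over their backs; the gripper's body (75 mm by 177 mm) begins 78 mm behind the grasp point.
Start: joints at [1.042, 0.426, 0.074, 1.606, -0.034, 1.111, -0.067], TCP at [249.586, -627.121, 205.467] pointing down, gripper open.
Joint ranges: [-2.85, 2.85], [-0.5, 2.14], [-1.23, 1.37], [0.21, 2.46], [-1.02, 4.16], [0.16, 2.05], [-2.73, 2.73]. Speed limits (rad/s): [1.89, 1.89, 2.39, 2.39, 3.01, 3.01, 3.01].

INTERFACE

Orientations are given as a unit quaternion [x, y, z, w].
In Python, from bench import ctrl gives the robot as it stands. Calls block until the motion is done:
- ctrl.goto(position, orientation): joint-space move of the TCP to a pose.
- ctrl.move_linear(position, speed=150, frame=None): straight line of the TCP; frame=None keeps the orientation; speed is the mean speed in mm/s.
- ctrl.set_joints(angles): joint-space move.
- ctrl.ungrasp() and ctrl.close_gripper(squeeze=None): open the fingers fully, or close them until they stop; squeeze is the grip in N (None keeps the last).
- ctrl.pause(seconds).
- ctrl.ik(position, orientation): joint angles nearest the present ones, or None.
- ctrl.observe(): the state.
- ctrl.grab_frame(name): name is "scene" or "top" or "wrist"; returns (picture, depth): 384x512x3 uint8, red, green, blue; 384x512 float32, mm along the optical axis (not along the pixel's ray), 0 where there is no reading.
- ctrl.camera_params(name): a dict with "K" (3x3 intrinsics, pixels), "extrinsics" (4x4, takes a point from world to camera coordinates); the wrist camera has in their place "hand_eye" (4x4, takes a point from camera to tool coordinates, whose origin is the TCP and whose axes are the flange's). Camera axes: x right, y up, looking along -z (the intrinsics and any distortion apply to the point x, -y, -z); pixel columns grow to the right and rows downward; lengths in mm; the calibration is good to about 2 mm. The wrist camera is an equidistant fisheye: a pixel r from the principal point sees the ray r / f radians off the axis. A picture is of the moment at which its call begins: read the wrist's pose just before it. camera_params takes no time and is no camera call.
A pose or a line that the arm cannot do raises ctrl.Unreachable and nothing moves.
- ctrl.sign_off(): hands the job in; it is judged then, once.
The state is a dict: "clock": time; "joint_positions": joint angles; "joint_velocities": joint speeds; "tau": joint torques, N m; "position": TCP position; "eef_rot": TCP orientation; "contact_force": force on the tool from outside, world axes, zero at the start; "torque": the same for the moment, N m; "gripper_width": opening from 0.0 (shut) to 1.0 (fully open); "grasp_force": force on a finger pad.
Only numpy, scipy, OpenCV 4.12 (cv2) and the standard library are available. Lean on these libraries where they do the work, as an engineer would, in place of code of your own. Each camera call takes 0.05 s, during which the arm holds its last target. There are 200 camera calls.

## Working session

There is one attempt and no reset: what is moved stays moved. The work goes in short steps, each a Python script; the robot and the scene stay as the last script left them, time stands still between calls to the robot, and variables do not carry over. Pictures are saved under pics/ and viewed, at most 10 in all, crops included, and the job is handed in when it is done.

```bash
mkdir -p pics; ls; python3 - <<'E'
from bench import ctrl
import cv2,numpy as np
for n in("scene","top"):
    p,d=ctrl.grab_frame(n); cv2.imwrite(f"pics/{n}0.png",p[:,:,::-1]); np.savez(f"{n}0.npz",p=p,d=d)
    print(n,ctrl.camera_params(n), (d>0).mean())
print(ctrl.camera_params("wrist"))
print(ctrl.observe())
E
```

```text
pics
scene {'K': array([[435.98521436,   0.        , 252.68535962],
       [  0.        , 435.98521436, 187.99022776],
       [  0.        ,   0.        ,   1.        ]]), 'extrinsics': array([[-5.78412999e-01,  8.15729579e-01, -4.86381170e-03,
         3.65003125e+02],
       [-6.98101389e-01, -4.91903706e-01,  5.20274153e-01,
         4.11725472e+02],
       [ 4.22010489e-01,  3.04328767e-01,  8.53985450e-01,
        -1.79363119e+03],
       [ 0.00000000e+00,  0.00000000e+00,  0.00000000e+00,
         1.00000000e+00]])} 0.9957478841145834
top {'K': array([[439.79462393,   0.        , 255.3528016 ],
       [  0.        , 439.79462393, 184.15160709],
       [  0.        ,   0.        ,   1.        ]]), 'extrinsics': array([[-9.05590040e-02, -9.95882852e-01, -4.05104459e-03,
         4.89164087e+01],
       [ 9.75590846e-01, -8.95294437e-02,  2.00516784e-01,
        -6.21637784e+02],
       [-2.00053915e-01,  1.42064382e-02,  9.79681891e-01,
        -1.27682599e+03],
       [ 0.00000000e+00,  0.00000000e+00,  0.00000000e+00,
         1.00000000e+00]])} 0.9956919352213541
{'K': array([
[... 572 characters left out ...]
07382039,  1.60652252, -0.03408272,
        1.11080403, -0.06711186]), 'joint_velocities': array([ 8.19580953e-04, -2.91155084e-04, -6.39330863e-05, -2.29012735e-04,
        2.70803528e-04, -1.22589657e-03, -1.55698302e-04]), 'tau': array([ 1.11007542e-02, -9.37453079e+01,  3.67915303e+00, -4.55034113e+01,
       -4.84996545e-02,  1.68252230e-02,  2.76985952e-05]), 'position': array([ 249.45431223, -626.79476267,  204.84848049]), 'eef_rot': array([ 9.82119154e-01,  1.88259487e-01, -1.49192378e-04, -5.56883248e-04]), 'contact_force': array([ 0.01526647,  0.77983864, -0.27079071]), 'torque': array([-0.00118839, -0.01909396, -0.03125802]), 'grasp_force': 0.0, 'gripper_width': 1.003020608550242}
```

View pics/top0.png

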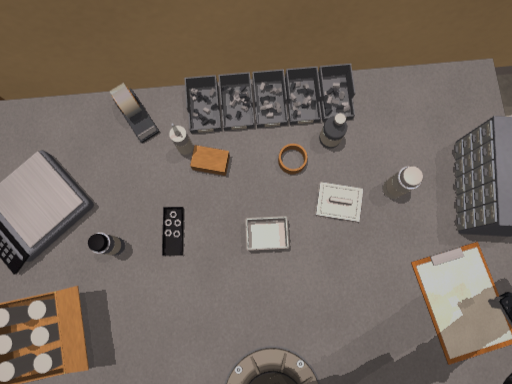

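View pics/scene0.png

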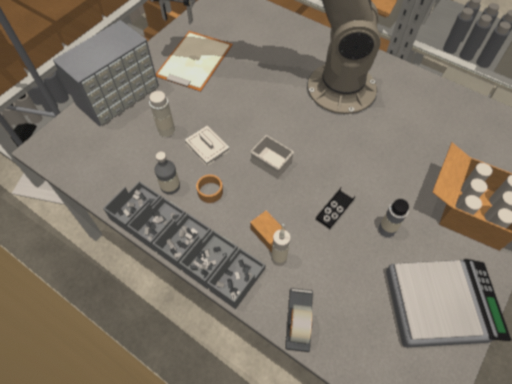

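The top view shows the tray at (173,231), the tub at (268,234) and the lid at (340,202). The scene view agrees: tray at (335,208), tub at (272,155), lid at (207,144). The obstacles stand well clear of all three.

```bash
cat > h.py <<'E'
import numpy as np,cv2
from bench import ctrl
from scipy.spatial.transform import Rotation as R
FL=np.diag([1,-1,-1.])
def cam(n,obs=None):
    """K, world-from-cam rotation and origin"""
    c=ctrl.camera_params(n)
    if n=="wrist":
        T=np.eye(4);T[:3,:3]=R.from_quat(obs["eef_rot"]).as_matrix();T[:3,3]=obs["position"]
        T=T@c["hand_eye"]
    else: T=np.linalg.inv(c["extrinsics"])
    return c["K"],T[:3,:3],T[:3,3]
def rays(n,uv,C):
    K,Rw,o=C; uv=np.atleast_2d(uv).astype(float)
    x=(uv-K[:2,2])/K[0,0]
    if n=="wrist":
        r=np.linalg.norm(x,axis=1)+1e-12
        d=np.c_[x*(np.sin(r)/r)[:,None],np.cos(r)]
    else: d=np.c_[x,np.ones(len(x))]
    return (d@FL)@Rw.T
def plane(n,uv,z,C):
    d=rays(n,uv,C); return C[2]+d*((z-C[2][2])/d[:,2])[:,None]
def cloud(n,d,C):
    v,u=np.mgrid[:384,:512]; uv=np.c_[u.ravel(),v.ravel()]
    r=rays(n,uv,C); dep=(r@C[1])[:,2]*-1
    return (C[2]+r*(d.ravel()/np.maximum(dep,1e-6))[:,None]).reshape(384,512,3)
def rect(xy):
    (c,s,a)=cv2.minAreaRect(np.float32(xy).reshape(-1,1,2))
    if s[0]>s[1]: s=s[::-1];a-=90
    # a: direction of short side
    a=(a+90)%180-90
    return np.round(c,1),np.round(s,1),round(a,1)
E
python3 - <<'E'
from h import *
for n in("top","scene"):
    z=np.load(n+"0.npz");p,d=z["p"],z["d"];C=cam(n);P=cloud(n,d,C)
    g=cv2.cvtColor(p,cv2.COLOR_RGB2GRAY);hsv=cv2.cvtColor(p,cv2.COLOR_RGB2HSV)
    boxes=dict(top=dict(tray=(158,200,190,262),tub=(240,212,295,256),lid=(310,178,368,226)),scene=dict(tray=(312,184,360,232),tub=(246,132,298,178),lid=(180,122,232,164)))[n]
    for k,(a,b,c,e) in boxes.items():
        Q=P[b:e,a:c]; h=Q[...,2]; G=g[b:e,a:c]
        print(n,k,"h pct",np.percentile(h,[1,10,50,90,99]).round(), "g",np.percentile(G,[1,10,50,90,99]))
        lo,hi={"tray":(10,40),"tub":(62,80),"lid":(14,32)}[k]
        m=(h>lo)&(h<hi); 
        m=cv2.morphologyEx(m.astype(np.uint8),cv2.MORPH_CLOSE,np.ones((3,3)))
        _,L,s,_=cv2.connectedComponentsWithStats(m); i=1+s[1:,4].argmax(); m=(L==i)
        print("  depth",rect(Q[m][:,:2]), Q[m][:,2].mean())
        vv,uu=np.nonzero(m); pz={"tray":24,"tub":70,"lid":24}[k]
        hull=np.c_[uu+a,vv+b]
        print("  plane",rect(plane(n,hull,pz,C)[:,:2]))
    if n=="top":
        for k,(u,v,r) in dict(can_a=(100,243,6),can_b=(410,178,6),cart=(180,134,8),bottle=(340,120,4),tape=(293,158,14),carton=(210,160,12)).items():
            q=P[v-r:v+r,u-r:u+r].reshape(-1,3);t=np.percentile(q[:,2],90);print(k,q[q[:,2]>t-15].mean(0).round())
E
```

```text
top tray h pct [-6. -3.  2. 15. 27.] g [  7.   27.  102.5 121.  152. ]
  depth (array([476.3, 146. ]), array([155.9, 326.8]), -16.4) 20.688507567745233
  plane (array([509.4, 259.8]), array([ 61.2, 149.3]), 86.7)
top tub h pct [-6. -3.  2. 66. 74.] g [ 69.  96. 125. 196. 196.]
  depth (array([437.3, -26.5]), array([125.7, 166.6]), 87.6) 76.78444211909822
  plane (array([472.2, -27.8]), array([ 95.6, 125.3]), -2.4)
top lid h pct [-6. -3. 19. 27. 54.] g [ 85. 115. 149. 194. 195.]
  depth (array([ 456.2, -181.5]), array([165.2, 402.2]), 49.9) 32.70698419926232
  plane (array([ 552.4, -263.3]), array([106.8, 136.1]), -14.4)
can_a [478. 431. 175.]
can_b [ 574. -425.  207.]
cart [746. 192. 271.]
bottle [ 756. -257.  208.]
tape [ 698. -130.   62.]
carton [717. 126.  57.]
scene tray h pct [-4. -1.  3. 13. 27.] g [ 30.  38. 137. 140. 143.]
  depth (array([513.6, 254.9]), array([ 68.3, 151.4]), 86.2) 14.28071290313167
  plane (array([517.3, 258.6]), array([ 64.3, 157.4]), 86.6)
scene tub h pct [-5. -1.  5. 63. 75.] g [ 97.  102.  138.  188.9 211. ]
  depth (array([474. , -29.6]), array([ 98.5, 128.8]), -2.7) 69.10113123595447
  plane (array([476.4, -28.8]), array([ 98.7, 126.2]), -2.4)
scene lid h pct [-5. -1.  6. 29. 55.] g [116.83 134.   140.   209.   211.  ]
  depth (array([848.7,  83.8]), array([ 149.1, 1085.3]), -40.1) 30.33846756281282
  plane (array([ 558. , -263.6]), array([111.6, 144. ]), -14.9)
```

Both views agree on all three poses to within about 5 mm, and the sizes match. Next I check IK for the pour, in several directions.

```bash
cat >> h.py <<'E'
def down(phi): return R.from_euler('z',phi,degrees=True)*R.from_euler('x',180,degrees=True)
def pour(lip,psi,th,half,g=22-12):
    """TCP pose: tray yaw psi (deg), nose-down th, lip floor-corner at lip; half: tool x along tray -x"""
    T=R.from_euler('z',psi,degrees=True)*R.from_euler('y',-th,degrees=True)
    tcp=np.array(lip)+T.apply([75,0,3.5])       # fingertips 3.5 mm above tray underside
    q=T*R.from_euler('z',180*half,degrees=True)*R.from_euler('x',180,degrees=True)
    return tcp,q.as_quat()
E
python3 - <<'E'
from h import *
tub=np.array([473.5,-28.3,0])
for half in(0,1):
    print("tray pick",half,[ctrl.ik([510,260,z],down(-3.3+180*half).as_quat()) is not None for z in(4,130,250)])
    for psi in range(-180,180,30):
        a=np.radians(psi); lip=tub+[15*np.cos(a),15*np.sin(a),85]
        print(half,psi,[int(ctrl.ik(*pour(lip,psi,t,half)) is not None) for t in(0,15,30,40,50,60)])
for half in(0,1):
    print("lid",[ (ctrl.ik([554,-263,z],down(75.6+180*half).as_quat()) is not None) for z in(26,140)],[(ctrl.ik([473,-28,z],down(87.6+180*half).as_quat()) is not None) for z in(76,140)])
E
```

```text
tray pick 0 [True, True, True]
0 -180 [1, 1, 1, 1, 1, 1]
0 -150 [1, 1, 1, 1, 1, 1]
0 -120 [1, 1, 1, 1, 1, 1]
0 -90 [1, 1, 1, 1, 1, 1]
0 -60 [1, 1, 1, 1, 1, 1]
0 -30 [1, 1, 1, 1, 0, 0]
0 0 [1, 1, 1, 0, 0, 0]
0 30 [1, 1, 1, 0, 0, 0]
0 60 [1, 1, 1, 1, 1, 1]
0 90 [1, 1, 1, 1, 1, 1]
0 120 [1, 1, 1, 1, 1, 1]
0 150 [1, 1, 1, 1, 1, 1]
tray pick 1 [True, True, True]
1 -180 [1, 1, 1, 1, 1, 1]
1 -150 [1, 1, 1, 1, 1, 1]
1 -120 [1, 1, 1, 1, 1, 1]
1 -90 [1, 1, 1, 1, 1, 1]
1 -60 [1, 1, 1, 1, 1, 1]
1 -30 [1, 1, 1, 1, 0, 0]
1 0 [1, 1, 1, 0, 0, 0]
1 30 [1, 1, 1, 0, 0, 0]
1 60 [1, 1, 1, 1, 1, 1]
1 90 [1, 1, 1, 1, 1, 1]
1 120 [1, 1, 1, 1, 1, 1]
1 150 [1, 1, 1, 1, 1, 1]
lid [True, True] [True, True]
lid [True, True] [True, True]
```

```bash
python3 - <<'E'
from h import *
lip=np.array([473.5,-28.3,85])+R.from_euler('z',-2.4,degrees=True).apply([0,30,0])
for h in(0,1):
    print(h,*[np.round(ctrl.ik(*p),2) for p in[([510,260,230],down(-3.3+180*h).as_quat()),pour(lip,87.6,0,h),pour(lip,87.6,60,h),([554,-263,26],down(75.6+180*h).as_quat()),([473,-28,100],down(87.6+180*h).as_quat())]],sep="\n ")
E
```

```text
0
 [ 0.16  0.37 -0.93  1.77  0.32  1.16 -2.49]
 [ 0.33  0.35 -0.73  2.1   0.32  0.8  -0.63]
 [ 0.92  0.62 -0.61  2.04 -0.74  1.1   0.81]
 [ 0.54  0.55 -0.26  1.87  0.2   0.75 -0.08]
 [ 0.39  0.28 -0.53  2.12  0.19  0.79 -0.3 ]
1
 [ 0.26  0.42 -1.08  1.76  0.4   1.2   0.58]
 [ 0.56  0.45 -1.02  2.09  0.5   0.87  2.35]
 [ 0.36  0.54  0.09  2.07 -1.01  1.33 -2.06]
 [-0.36  0.81  1.01  1.92 -0.88  0.93 -2.29]
 [-1.02  0.52  1.23  2.19 -0.66  0.88 -2.57]
```

```bash
python3 - <<'E'
from h import *
ctrl.goto([250,-580,320],down(21.7).as_quat())
ctrl.goto([470,-100,330],down(87.6).as_quat())
o=ctrl.observe();p,d=ctrl.grab_frame("wrist");cv2.imwrite("pics/w1.png",p[:,:,::-1]);np.savez("w1.npz",p=p,d=d,q=o["eef_rot"],t=o["position"])
ctrl.goto([510,260,230],down(-3.3).as_quat())
o=ctrl.observe();p,d=ctrl.grab_frame("wrist");cv2.imwrite("pics/w2.png",p[:,:,::-1]);np.savez("w2.npz",p=p,d=d,q=o["eef_rot"],t=o["position"])
print(o["clock"],o["position"],o["joint_positions"].round(2))
a=cv2.imread("pics/w1.png");b=cv2.imread("pics/w2.png");cv2.imwrite("pics/w12.png",cv2.resize(np.hstack([a,b]),(800,300)))
E
```

```text
4.8 [510.30528912 259.48609449 230.072438  ] [-0.    0.31 -0.71  1.78  0.22  1.13 -2.41]
```

View pics/w12.png

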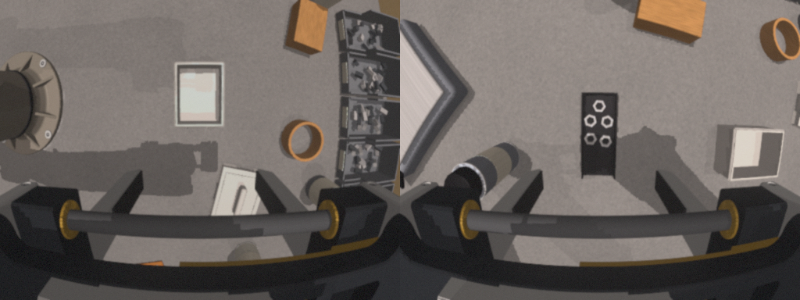

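The left half (w1) shows the tub at about (255,120) px. The right half (w2) shows the tray at about (256,173) px, its closed end at the top with all five nuts inside. can_a stands to the left, clear of the gripper. I now refine the tray and tub poses from these views.

```bash
python3 - <<'E'
from h import *
def load(f):
    z=np.load(f);return z["p"],z["d"],cam("wrist",dict(eef_rot=z["q"],position=z["t"]))
p,d,C=load("w2.npz")
x0,x1,y0,y1=225,285,105,245
g=cv2.cvtColor(p,cv2.COLOR_RGB2GRAY)
m=np.zeros_like(g);m[y0:y1,x0:x1]=(g<60)[y0:y1,x0:x1];m=cv2.morphologyEx(m,cv2.MORPH_OPEN,np.ones((3,3)))
_,L,s,_=cv2.connectedComponentsWithStats(m);m=L==1+s[1:,4].argmax()
v,u=np.nonzero(m);P=plane("wrist",np.c_[u,v],24,C);print("tray",rect(P[:,:2]),(u.min(),u.max(),v.min(),v.max()))
Q=cloud("wrist",d,C);print("depth heights",np.percentile(Q[m][:,2],[2,50,98]).round(1), "bench",np.median(Q[150:240,295:310,2]))
mm=m&(Q[...,2]>18);print("tray depth",rect(Q[mm][:,:2]))
p,d,C=load("w1.npz");Q=cloud("wrist",d,C)
m=np.zeros((384,512),bool);m[70:170,215:295]=True
m&=(Q[...,2]>63)&(Q[...,2]<78)
print("tub depth",rect(Q[m][:,:2]),Q[m][:,2].mean());v,u=np.nonzero(m);print("tub plane",rect(plane("wrist",np.c_[u,v],70,C)[:,:2]))
print("bench",np.median(Q[190:215,200:250,2]))
E
```

```text
tray (array([513.8, 260.2]), array([ 58.6, 141. ]), 85.6) (np.int64(232), np.int64(277), np.int64(119), np.int64(224))
depth heights [ 2.2  4.  25.6] bench 0.7613419753469373
tray depth (array([513.4, 260.1]), array([ 58.7, 141.9]), 85.6)
tub depth (array([472.9, -27.9]), array([ 96.3, 125.8]), -2.2) 69.53437335953556
tub plane (array([473., -28.]), array([ 95.5, 124.7]), -2.2)
bench 0.5989287707017752
```

```bash
python3 - <<'E'
from h import *
q=down(-3.9).as_quat()
ctrl.goto([510,260,60],q); ctrl.move_linear([510,260,4],80)
o=ctrl.observe();print(o["position"],o["contact_force"])
ctrl.close_gripper(40); o=ctrl.observe();print(o["gripper_width"]*94,o["grasp_force"],o["contact_force"].round(1),o["clock"])
ctrl.move_linear([510,260,40],60);ctrl.move_linear([510,260,135],120)
o=ctrl.observe();print(o["gripper_width"]*94,o["position"],o["contact_force"].round(2),o["torque"].round(3),o["clock"])
T=R.from_euler('z',-2.3,degrees=True)
lip=np.array([473,-28,128])+T.apply([0,30,0])
ctrl.move_linear(pour(lip,87.7,0,0)[0],100,pour(lip,87.7,0,0)[1])
o=ctrl.observe();print(o["position"],o["joint_positions"].round(2),o["clock"])
for n in("wrist","scene","top"):
    p,d=ctrl.grab_frame(n);cv2.imwrite(f"pics/p_{n}.png",p[:,:,::-1]); np.savez(f"p_{n}.npz",p=p,d=d,q=o["eef_rot"],t=o["position"])
a=cv2.imread("pics/p_wrist.png");b=cv2.imread("pics/p_scene.png")[80:280,160:427]
cv2.imwrite("pics/pp.png",cv2.resize(np.hstack([a,cv2.resize(b,(512,384))]),(800,300)))
E
```

```text
[510.12226329 260.29145985   4.20272573] [-0.86909357 -0.04733031 -0.0500568 ]
60.01020407278933 39.992637634277344 [-0.4 -1.1  2.1] 7.0417
59.83314035112402 [509.62596855 259.69769713 134.29394622] [-0.26 -0.03 -2.4 ] [0.019 0.013 0.059] 8.7333
[477.23406795  77.22136765 131.50877719] [ 0.59  0.37 -1.04  2.05  0.4   0.93 -0.7 ] 10.7417
```

View pics/pp.png

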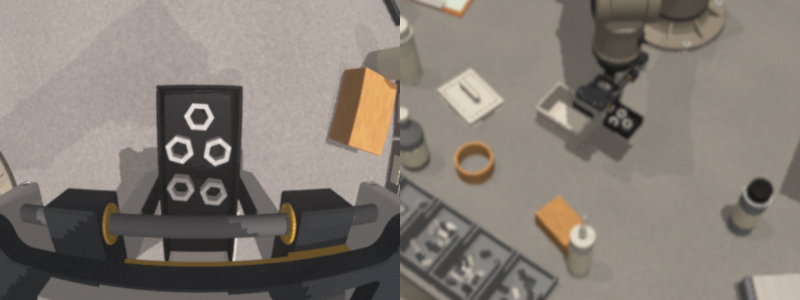

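The wrist view shows the tray held level with all five nuts still at the closed end. In the scene crop its lip is over the tub. Now the pour.

```bash
python3 - <<'E'
from h import *
T=R.from_euler('z',-2.3,degrees=True)
def P(z,t): return pour(np.array([473,-28,z])+T.apply([0,30,0]),87.7,t,0)
seq=[(100,6),(82,12),(80,17),(80,21),(80,25),(80,29),(80,34),(80,40),(80,46),(80,52),(80,58)]
for z,t in seq:
    p,q=P(z,t); 
    try: ctrl.move_linear(p,40 if t>12 else 60,q)
    except ctrl.Unreachable as e: print("unreach",z,t);break
ctrl.pause(0.6)
o=ctrl.observe();print(t,o["position"],o["contact_force"].round(2),o["gripper_width"]*94,o["joint_positions"].round(2),o["clock"])
for n in("wrist","scene","top"):
    p,d=ctrl.grab_frame(n);cv2.imwrite(f"pics/r_{n}.png",p[:,:,::-1])
a=cv2.imread("pics/r_wrist.png");b=cv2.imread("pics/r_scene.png")[100:220,200:360]
cv2.imwrite("pics/rr.png",cv2.resize(np.hstack([a,cv2.resize(b,(512,384))]),(800,300)))
E
```

```text
58 [475.67166812  38.75534148 145.46670515] [ 0.15 -0.16 -1.55] 59.71782961862738 [ 1.3   0.91 -1.2   2.02 -0.22  0.91  0.3 ] 15.15
```

View pics/rr.png

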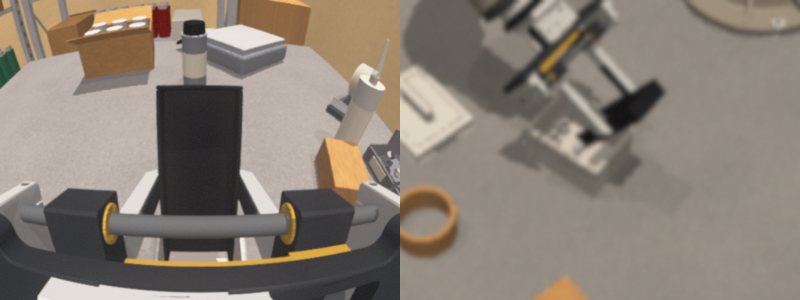

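The tray is empty: the wrist view shows a bare floor, and the held weight dropped to that of a 140–160 g tray. I level it and set it back down.

```bash
python3 - <<'E'
from h import *
T=R.from_euler('z',-2.3,degrees=True)
def P(z,t): return pour(np.array([473,-28,z])+T.apply([0,30,0]),87.7,t,0)
for z,t in[(90,45),(105,30),(125,15),(130,0)]: 
    p,q=P(z,t);ctrl.move_linear(p,80,q)
q=down(-3.9).as_quat()
ctrl.goto([510,260,100],q); ctrl.move_linear([510,260,15],120); ctrl.move_linear([510,260,5],25)
o=ctrl.observe()
for z in(4.5,4,3.5,3):
    if o["contact_force"][2]>0.5: break
    ctrl.move_linear([510,260,z],10);o=ctrl.observe()
print(o["position"],o["contact_force"].round(2),o["clock"])
ctrl.ungrasp();ctrl.move_linear([510,260,60],150)
ctrl.goto([510,200,200],q)
ctrl.goto([480,-60,300],down(87.7).as_quat())
o=ctrl.observe();print(o["clock"],o["joint_positions"].round(2))
for n in("wrist","top"):
    p,d=ctrl.grab_frame(n);cv2.imwrite(f"pics/s_{n}.png",p[:,:,::-1]);np.savez(f"s_{n}.npz",p=p,d=d,q=o["eef_rot"],t=o["position"])
a=cv2.imread("pics/s_wrist.png");b=cv2.imread("pics/s_top.png")[170:290,140:300]
cv2.imwrite("pics/ss.png",cv2.resize(np.hstack([a,cv2.resize(b,(512,384))]),(800,300)))
E
```

```text
[510.07004992 260.05727716   4.10872728] [ 0.18 -0.44  1.16] 20.8583
24.7333 [ 0.62  0.07 -0.65  1.87  0.05  1.22 -0.09]
```

View pics/ss.png

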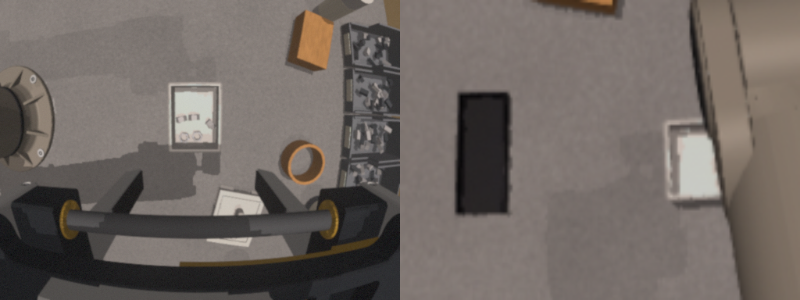

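The wrist crop shows all five nuts in the tub, near (230,155) px full-size. The top crop shows the tray empty and flat at its old place. Next I re-measure the tub and look at the lid.

```bash
python3 - <<'E'
from h import *
def load(f):
    z=np.load(f);return z["p"],z["d"],cam("wrist",dict(eef_rot=z["q"],position=z["t"]))
p,d,C=load("s_wrist.npz");Q=cloud("wrist",d,C)
m=np.zeros((384,512),bool);m[90:205,200:300]=True
m&=(Q[...,2]>63)&(Q[...,2]<78)
v,u=np.nonzero(m);print("tub",rect(Q[m][:,:2]),rect(plane("wrist",np.c_[u,v],70,C)[:,:2]))
ctrl.goto([530,-355,290],down(75.6).as_quat())
o=ctrl.observe();p,d=ctrl.grab_frame("wrist");cv2.imwrite("pics/l.png",p[:,:,::-1]);np.savez("l.npz",p=p,d=d,q=o["eef_rot"],t=o["position"])
C=cam("wrist",o);Q=cloud("wrist",d,C)
near=np.linalg.norm(Q[...,:2]-[554,-263],axis=2)<100
for nm,lo,hi,pz in(("plate",16,32,24),("rib",45,58,52)):
    m=near&(Q[...,2]>lo)&(Q[...,2]<hi)
    m=cv2.morphologyEx(m.astype(np.uint8),cv2.MORPH_OPEN,np.ones((3,3)))>0
    v,u=np.nonzero(m);print(nm,m.sum(),u.min(),u.max(),v.min(),v.max(),rect(Q[m][:,:2]),Q[m][:,2].mean(),rect(plane("wrist",np.c_[u,v],pz,C)[:,:2]))
print(o["clock"])
E
```

```text
tub (array([473.7, -27.6]), array([ 97. , 126.3]), -2.4) (array([473.8, -27.1]), array([ 96.2, 124.8]), -2.4)
plate 5782 220 290 64 153 (array([ 554., -264.]), array([105.8, 135.5]), -14.1) 24.976562069444164 (array([ 554.3, -264. ]), array([105.8, 135.3]), -14.3)
rib 519 250 260 83 131 (array([ 554.3, -263.7]), array([14.1, 68.5]), -14.3) 51.88913000319453 (array([ 554.2, -263.9]), array([14., 68.]), -14.3)
25.9833
```

View pics/l.png

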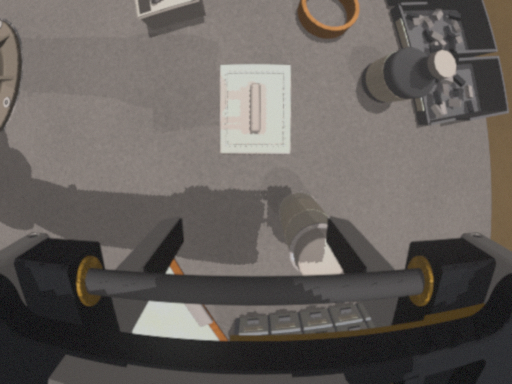

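The lid is fully visible at about (255,108) px, with its rib at (255,107). Plate and rib measurements agree on (554.3, -263.9), yaw -14.3°. I grasp and carry it.

```bash
python3 - <<'E'
from h import *
q=down(75.7).as_quat()
L=[554.3,-263.9]
ctrl.goto(L+[110],q);ctrl.move_linear(L+[32],120);ctrl.move_linear(L+[26],20)
o=ctrl.observe();print(o["position"],o["contact_force"].round(2))
ctrl.close_gripper(60);o=ctrl.observe();print(o["position"],o["gripper_width"]*94,o["grasp_force"],o["contact_force"].round(2),o["clock"])
ctrl.move_linear(L+[45],50);ctrl.move_linear(L+[150],150)
o=ctrl.observe();print(o["gripper_width"]*94,o["contact_force"].round(2))
ctrl.move_linear([473.5,-27.5,145],130,down(87.65).as_quat())
o=ctrl.observe();p,d=ctrl.grab_frame("wrist");cv2.imwrite("pics/m.png",p[:,:,::-1])
np.savez("m.npz",p=p,d=d,q=o["eef_rot"],t=o["position"])
print(o["position"],R.from_quat(o["eef_rot"]).as_matrix()[:,1].round(4),o["contact_force"].round(2),o["torque"].round(3),o["joint_positions"].round(2),o["clock"])
C=cam("wrist",o);Q=cloud("wrist",d,C)
near=np.linalg.norm(Q[...,:2]-[473.5,-27.5],axis=2)<110
m=near&(Q[...,2]>100)&(Q[...,2]<155);print(m.sum(),np.percentile(Q[m][:,2],[5,50,95]) if m.sum() else "")
m=near&(abs(Q[...,2]-143)<6)
print(rect(Q[m][:,:2]),Q[m][:,:2].max(0))
E
```

```text
[ 554.28817792 -263.87992554   26.0172299 ] [0.11 0.74 0.8 ]
[ 554.27520348 -263.92837876   25.98994443] 13.838312859569095 59.99964952468872 [-0.29 -0.23 -0.05] 29.3083
13.61223382775295 [ 0.89  0.2  -0.62]
[473.63250556 -27.96546633 144.94807697] [ 0.9991 -0.0418 -0.    ] [ 0.81 -0.01 -0.38] [-0.04  -0.136 -0.037] [ 0.48  0.22 -0.62  2.08  0.16  0.89 -0.27] 32.7667
17809 [142.59971487 143.83732594 145.72355656]
(array([473.4, -27.7]), array([106.5, 135.2]), -2.5) [529.09536885  41.99157462]
```

View pics/m.png

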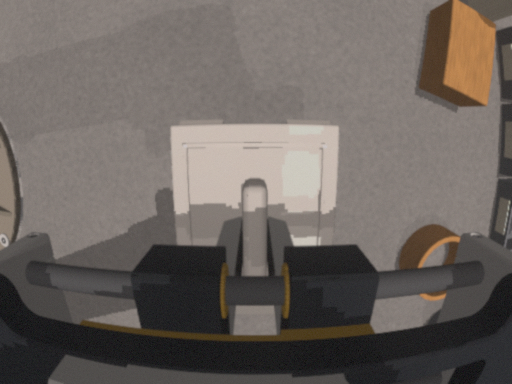

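The lid is held level over the tub at (473.4, -27.7), yaw -2.5°, matching the tub to better than 1 mm. I lower it while watching the force.

```bash
python3 - <<'E'
from h import *
x=[473.5,-27.5]
ctrl.move_linear(x+[104],80)
f0=ctrl.observe()["contact_force"]
print("f0",f0.round(2))
z=104;mx=0
while z>66:
    z-=2 if z>86 else 0.7
    ctrl.move_linear(x+[z],20)
    o=ctrl.observe();f=o["contact_force"]-f0
    mx=max(mx,f[2]);print(round(z,1),o["position"].round(1),f.round(1))
    if z>86 and np.abs(f).max()>8: print("early");break
    if f[2]>30 or np.abs(f[:2]).max()>15: break
    if z<77.5 and f[2]>25: break
print(o["clock"])
E
```

```text
f0 [ 0.6   0.39 -0.61]
102 [473.7 -27.5 102.2] [-1.3 -0.7  0.1]
100 [473.5 -27.5 100. ] [-1.3 -0.7 -0.3]
98 [473.4 -27.5  97.9] [0.4 0.1 0.7]
96 [473.4 -27.5  95.9] [-1.  -0.1  0.3]
94 [473.4 -27.5  93.9] [-1.6 -0.3 -1.3]
92 [473.4 -27.5  91.9] [ 0.  -0.4 -1. ]
90 [473.4 -27.5  89.9] [-0.2 -0.4 -0.8]
88 [473.4 -27.5  87.9] [-0.3 -1.  -0.7]
86 [473.4 -27.5  85.9] [ 0.7 -1.5  0. ]
85.3 [473.5 -27.5  85.3] [-0.6  0.4 -0.2]
84.6 [473.5 -27.5  84.5] [-0.2 -0.3 -1. ]
83.9 [473.5 -27.5  83.9] [ 0.2 -0.9 -0.5]
83.2 [473.6 -27.6  83.2] [-1.  -1.1  1. ]
82.5 [473.8 -27.5  82.7] [-0.4 -0.2  5.2]
81.8 [473.9 -27.5  82.2] [-0.7 -1.4  9. ]
81.1 [474.  -27.5  81.5] [-0.6 -1.7  9.8]
80.4 [473.9 -27.5  80.6] [ 0.9 -0.9  5.8]
79.7 [473.6 -27.5  79.6] [ 1.2 -1.5  1.4]
79.0 [472.9 -27.4  78.6] [-0.4 -0.3 -2.6]
78.3 [473.3 -27.5  78.2] [ 0.1 -0.1 -3.1]
77.6 [473.4 -27.5  77.5] [-0.8 -0.6 -3.5]
76.9 [473.6 -27.4  76.9] [-0.6 -0.2 -1.2]
76.2 [473.6 -27.4  76.2] [-0.   0.1 -0.3]
75.5 [473.6 -27.5  76. ] [-4.2  0.7 11.3]
74.8 [473.6 -27.5  75.9] [-10.6   1.1  30.4]
39.725
```

```bash
python3 - <<'E'
from h import *
ctrl.pause(0.5)
o=ctrl.observe();print(o["position"].round(2),o["contact_force"].round(1),o["gripper_width"]*94,o["clock"])
for n in("wrist","scene"):
    p,d=ctrl.grab_frame(n);cv2.imwrite(f"pics/e_{n}.png",p[:,:,::-1])
    if n=="wrist":
        C=cam(n,o);Q=cloud(n,d,C);m=(np.linalg.norm(Q[...,:2]-[473.5,-27.5],axis=2)<110)&(abs(Q[...,2]-74)<6)
        print(rect(Q[m][:,:2]),np.percentile(Q[m][:,2],[5,50,95]))
        A=np.c_[Q[m][:,:2]-[473.5,-27.5],np.ones(m.sum())];print("slope",np.linalg.lstsq(A,Q[m][:,2],rcond=None)[0].round(4))
a=cv2.imread("pics/e_wrist.png");b=cv2.imread("pics/e_scene.png")
cv2.imwrite("pics/ee.png",cv2.resize(np.hstack([a,b]),(800,300)))
E
```

```text
[473.67 -27.44  75.93] [-11.3   1.2  29.1] 13.596075002856717 40.225
(array([473.4, -26.9]), array([106.7, 135.2]), -2.4) [73.77711228 74.89301694 76.64183707]
slope [1.00000e-03 5.00000e-04 7.49558e+01]
```

View pics/ee.png

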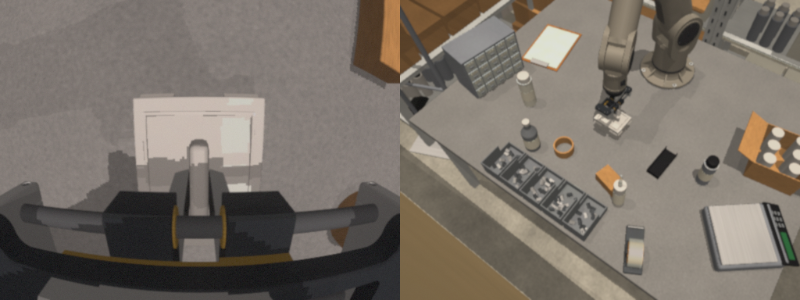

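The lid is level and its top measures about 74–75 mm, so it is flush on the rim. It is steadily pressed with 29 N, and nothing else on the bench looks disturbed. I hand it in.

```bash
python3 -c "
from bench import ctrl
print(ctrl.sign_off())"
```

```text
the job is handed in; nothing more can be done
None
```

The job is handed in at about 40 s: all five nuts are in the tub, the empty tray is flat on the bench where it started, and the lid is snapped on flush and still held down with about 29 N.

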